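# Lower the bangle stand by one hole

### The job

The bangle stand, the one with the straight crossbar, is too tall for its place under the mirror. Press the button on top of its post to free the catch and let the post sink to its next hole, one hole lower and no further, so that it catches there by itself. Leave the other stand with the round dish alone.

Things in the scene. Friction and masses are not known exactly. Their poses are not given: they have to be found in the camera images.
- bar_button_top (a point): Centre of the face of the white button (28 mm across) topping the bangle stand: fixed white base 110 mm, steel tube 28 mm, sliding post, hub 40 mm across with a straight level steel crossbar 160 mm long, 23 mm below the face. Face 218 mm above the table, 12 mm proud of the hub, the stand's highest point. It goes 8 mm down, sprung; the catch frees at about 5.5 mm (3 to 5 N with friction).
- bar_post (a joint): How far the bangle stand's post has sunk (m): 0 at first, 0.030 next hole, 0.060 last hole. Catch freed, it sinks by its own weight (4 N, about 50 mm/s), button and bar with it, and catches in the next hole passed with the button let go. Press the face 10 to 30 mm below its first height, then lift; no need to follow it down. Held deeper, or pressed again, it goes to the last hole.
- dish_button_top (a point): Centre of the face of the button on the other stand, to be left alone: same base, tube, button and height (218 mm), but a round shallow white dish 110 mm across around the hub in place of the crossbar.
Things that resemble listed ones, but are neither listed nor needed, are in the scene too. Leave any brown look-alike of the part that bears bar_button_top alone.

How it is judged (in metres and radians):
At the end, for the whole second after the job is handed in: The bangle stand's post has sunk by one hole, 30 mm within 5 mm, and is at rest there; the dish stand's button is where it was (within 6 mm) (value of joint bar_post between 0.025 and 0.035 m and velocity of joint bar_post between -0.005 and 0.005 m/s and distance of dish_button_top from where it was at the start of the episode below 0.006 m); the robot touches nothing.
It fails at once if the other stand's button is pressed or the stand lowered (over 6 mm) (distance of dish_button_top from where it was at the start of the episode above 0.006 m).
It also fails if it takes over 26 s, if anything falls off the work surface, if the arm or the gripper's body presses on something with over 40 N, if the wrist force passes 120 N, or if a joint passes its speed limit or range.

### The arm

A 6-joint arm with a two-finger parallel gripper is mounted at the origin on the work surface. World frame = base frame: x ahead of the robot, y to its left, z up, the work surface at z = 0. Lengths are in mm, angles in rad, forces in N, time in s.
With the tool pointing down it reaches from about 350 to 725 mm from the base axis. Payload 6 kg.
Tool frame: the origin (TCP) lies between the finger pads; the fingertips stand 17 mm ahead of it and the grasp point (between the pads) lies 2 mm behind it; z points along the fingers, x is the direction in which the jaws open and shut, and the axes are right-handed (so a half turn about z gives the same grasp; the last joint's range is limited). The gripper opens to 85 mm and grips with 20 to 120 N. Pads are 22 mm wide; open, the fingers measure 114 mm over their backs; the gripper's body (76 mm by 85 mm) begins 54 mm behind the grasp point. The pads swing forward as they close: fully open they stand 13 mm farther back than shut.
Start: joints at [1.537, 0.04, 0.085, 0, -1.615, -0.334], TCP at [215.711, 559.861, 248.261] pointing down, gripper open.
Joint ranges: [-2.56, 2.56], [-1.29, 2.01], [-1.08, 1.49], [-3.29, 1.98], [-2.81, -0.18], [-2.99, 2.99]. Speed limits (rad/s): [2.57, 2.57, 3.01, 3.14, 3.14, 3.14].

### API

Orientations are given as a rotation vector (axis times angle).
In Python, from plant import bot gives the robot as it stands.
- The arm moves only by the tool servo_tool, never from a script. Its argument "motion" is a list of rows, each a list of 4 numbers: the shift along the tool's x, y, z in mm, then the turn about the tool's z in degrees. In form: [[tx, ty, tz, yaw], ...]. A call has 1 to 10 rows; each row is the pose to reach, as a shift and turn from the pose commanded when the call began, along the tool's axes at that moment; what a row does not reach only later rows make up. A row lasts 1/10 s, in which the tool goes at most 50 mm and 8.59 degrees, less where a joint would pass 70% of its speed; a pose out of reach is approached as far as the arm can. A call with a gripper value outside its range is refused whole. "jaw" is the closure, from 0 (fully open) to 1 (shut), set as the call begins (left out, the last holds). The fingers move at their own pace and stop on an object; "newtons" is the grip in N (left out, the last holds). Time passes only in rows, so rows that repeat a pose let the fingers close. It gives the time, the measured TCP pose, the force and the opening at its end, in the units of the state.
- bot.get_state(): the state, without advancing time (a new reading comes with each control period).
- bot.grab_frame(name): name is "side" or "top" or "wrist"; returns the picture (400x640x3 uint8, red, green, blue); there is no depth.
- bot.camera_info(name): a dict with "K" (3x3 intrinsics, pixels), "extrinsics" (4x4, takes a point from world to camera coordinates). Camera axes: x right, y up, looking along -z (the intrinsics and any distortion apply to the point x, -y, -z); pixel columns grow to the right and rows downward; lengths in mm; the calibration is good to about 2 mm. A picture is of the moment at which its call begins: read the wrist's pose just before it. camera_info takes no time and is no camera call; for the wrist camera it gives the pose at the moment of the call.
- bot.hand_in(): hands the job in, once; it reports no verdict.
The state is a dict: "t": time; "q": joint angles; "dq": joint speeds; "joint_torque": joint torques, N m; "tool_pos": TCP position; "ee_rot": TCP orientation; "contact_force": force on the tool from outside, world axes, zero at the start; "torque": the same for the moment, N m; "opening": finger opening in mm.
Only numpy, scipy, OpenCV 4.12 (cv2) and the standard library are available. Lean on these libraries where they do the work, as an engineer would, in place of code of your own. Each camera call takes 0.05 s, during which the arm holds its last target. There are 200 camera calls.

## Working session

There is one attempt and no reset: what is moved stays moved. The work goes in short steps, Python scripts to look and compute and a tool call to move; the robot and the scene stay as the last step left them, time stands still between calls to the robot, and variables do not carry over. Pictures are saved under pics/ and viewed, about 8 in all and at most 12, crops included, and the job is handed in when it is done.

Besides the shell and the picture viewer there is one more tool, called after "Emit:" by a JSON object that holds its "fn" and its "kwargs", one argument or row to a line. servo_tool: Moves the arm, as the interface text tells. Its arguments: {"type":"object","properties":{"motion":{"type":"array","items":{"type":"array","items":{"type":"number"}}},"jaw":{"type":"number"},"newtons":{"type":"number"}},"required":["motion"]}

```bash
mkdir -p pics
cat > h.py <<'E'
import numpy as np, cv2
from plant import bot
def snap(n,f):
    im=bot.grab_frame(n); cv2.imwrite('pics/'+f,cv2.cvtColor(im,cv2.COLOR_RGB2BGR)); return im
def ray(n,u,v,ci=None):
    ci=ci or bot.camera_info(n); K=np.array(ci['K']); E=np.array(ci['extrinsics'])
    p=np.linalg.inv(K)@[u,v,1]; d=E[:3,:3].T@np.array([p[0],-p[1],-p[2]])
    return -E[:3,:3].T@E[:3,3], d
def atz(n,u,v,z):
    c,d=ray(n,u,v); return c+d*(z-c[2])/d[2]
def proj(n,P):
    ci=bot.camera_info(n);K=np.array(ci['K']);E=np.array(ci['extrinsics'])
    c=E[:3,:3]@P+E[:3,3]; p=K@[c[0],-c[1],-c[2]]; return p[:2]/p[2]
E
python3 -c "
from h import *
s=bot.get_state();print(s['t'],s['tool_pos'],s['ee_rot'],s['opening'],s['contact_force'])
for n in('top','side'):snap(n,n+'0.png')
print({k:v for k,v in bot.camera_info('top').items() if k not in('K','extrinsics')})"
```

```text
0.0 [215.55236586 559.62375312 247.2834824 ] [ 1.77703130e+00 -2.58904142e+00  1.73114707e-03] 85.07147168345949 [ 0.44783009 -0.67379901  0.45618024]
{}
```

View pics/top0.png

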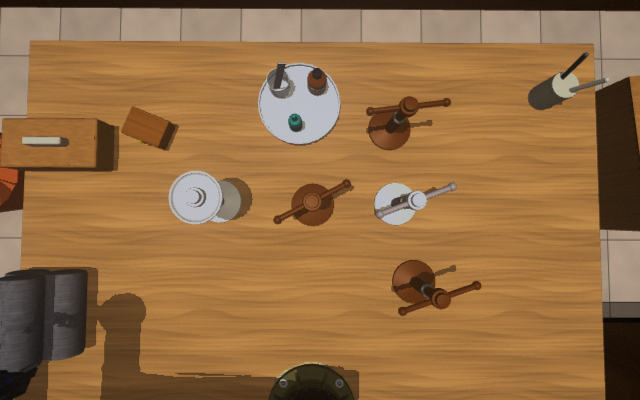

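View pics/side0.png

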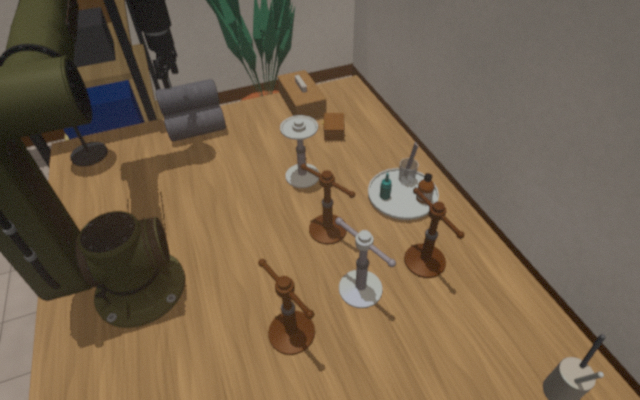

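The top picture shows four crossbar stands: the white one with its button at (417,201), and brown look-alikes at (409,104), (312,202) and (441,299). The dish stand is at (195,197). The white crossbar stand fits the description, and it appears in the side view at (364,240). I'll confirm it in enlarged crops.

```bash
python3 -c "
from h import *
a=cv2.imread('pics/top0.png')[160:240,360:470];b=cv2.imread('pics/side0.png')[205:285,320:430]
cv2.imwrite('pics/crop.png',np.vstack([cv2.resize(x,None,fx=5,fy=5,interpolation=2)[:300] for x in(a,b)]))
for n,u,v in(('top',417,201),('side',364,238),('top',195,197),('top',312,202),('top',409,104),('top',441,299)):print(n,u,v,atz(n,u,v,218).round(1))
c1,d1=ray('top',417,201);c2,d2=ray('side',364,238)
s=np.linalg.lstsq(np.c_[d1,-d2],c2-c1,rcond=None)[0];print(c1+s[0]*d1,c2+s[1]*d2)
from scipy.spatial.transform import Rotation as R
print(R.from_rotvec(bot.get_state()['ee_rot']).as_matrix().round(4))
"
```

```text
top 417 201 [ 516.2 -211.3  218. ]
side 364 238 [ 514.5 -223.8  218. ]
top 195 197 [522.3 231.7 218. ]
top 312 202 [513.3  -1.5 218. ]
top 409 104 [ 712.7 -196.9  218. ]
top 441 299 [ 322.9 -256.9  218. ]
[ 516.7780833  -214.72632643  205.96479127] [ 519.07058633 -215.52453121  206.29445812]
[[-3.595e-01 -9.331e-01 -4.000e-04]
 [-9.331e-01  3.595e-01 -1.500e-03]
 [ 1.600e-03 -1.000e-04 -1.000e+00]]
```

View pics/crop.png

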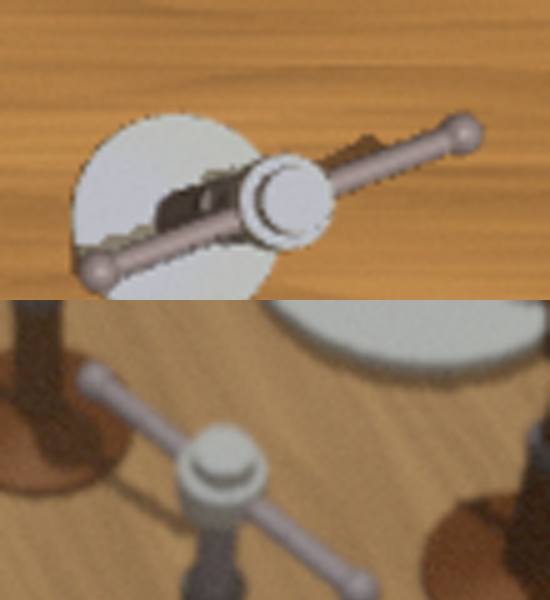

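The crops confirm the white stand with the straight crossbar. The face centre is at about top (419,200) and side (364.4,236). I'll shut the jaw, raise the tool and start crossing.

Emit:
{"fn": "servo_tool", "kwargs": {
  "motion": [
    [0,0,-50,0],
    [0,0,-80,0],
    [35,-32,-80,0],
    [70,-64,-80,0],
    [105,-96,-80,0],
    [140,-128,-80,0],
    [175,-160,-80,0],
    [210,-192,-80,0],
    [245,-224,-80,0],
    [280,-256,-80,0]
  ],
  "jaw": 1
}}

```text
t: 1.1
tool_pos: [353.9, 204.7, 328.2]
ee_rot: [-1.779, 2.589, 0.0]
contact_force: [1.7, 0.5, -0.5]
opening: -0.2
```

```bash
python3 -c "
from h import *
c1,d1=ray('top',419,200);c2,d2=ray('side',364.4,236)
s=np.linalg.lstsq(np.c_[d1,-d2],c2-c1,rcond=None)[0];print(c1+s[0]*d1,c2+s[1]*d2,atz('top',419,200,218),atz('side',364.4,236,218))
s=bot.get_state();print(s['t'],s['tool_pos'],s['q'],s['ee_rot'])
"
```

```text
[ 518.43606552 -216.36999268  214.34591554] [ 519.0783357  -216.5919529   214.44083979] [ 518.26433198 -215.30420767  218.        ] [ 517.67164145 -219.14027978  218.        ]
1.1 [353.94323481 204.70798595 328.20344441] [ 1.02554053e+00 -4.49626074e-01 -1.85448420e-01 -1.55539504e-04
 -1.83460492e+00  1.78302889e-01] [-1.77875307e+00  2.58919208e+00  4.53272736e-04]
```

Emit:
{"fn": "servo_tool", "kwargs": {
  "motion": [
    [35,-32,0,0],
    [70,-64,0,0],
    [105,-96,0,0],
    [140,-128,0,0],
    [175,-160,0,0],
    [210,-192,0,0],
    [250,-228,0,0],
    [290,-264,0,0],
    [336,-305,0,0],
    [336,-305,0,0]
  ]
}}

```text
t: 2.1
tool_pos: [518.0, -220.1, 326.3]
ee_rot: [1.772, -2.591, -0.003]
contact_force: [-1.1, -0.0, 0.1]
opening: 0.1
```

Emit:
{"fn": "servo_tool", "kwargs": {
  "motion": [
    [0,0,30,0],
    [0,0,45,0],
    [0,0,45,0],
    [0,0,45,0]
  ]
}}

```text
t: 2.5
tool_pos: [517.6, -216.8, 283.8]
ee_rot: [1.777, -2.59, 0.001]
contact_force: [0.0, 0.4, -0.2]
opening: -0.0
```

```bash
python3 -c "
from h import *
s=bot.get_state();print(s['t'],s['tool_pos'],s['ee_rot'],s['contact_force'])
from scipy.spatial.transform import Rotation as R
M=R.from_rotvec(s['ee_rot']).as_matrix()
tip=s['tool_pos']+M@[0,0,17];print(M.round(3),'tip',tip)
d=np.array([518,-216.5,218])
for n in('wrist','top','side'):print(n,proj(n,tip),proj(n,d))
ims=[snap(n,n+'1.png') for n in('wrist','top','side')]
def crop(im,c,w,h,f):
    x,y=int(c[0]),int(c[1]); return cv2.resize(im[max(0,y-h):y+h,max(0,x-w):x+w],None,fx=f,fy=f,interpolation=2)
cv2.imwrite('pics/m.png',np.hstack([cv2.resize(ims[0],(500,312)),cv2.resize(ims[2][190:290,320:416],(300,312))])[:,:,::-1])
"
```

```text
2.5 [ 517.61588787 -216.78187418  283.75748197] [ 1.77745994e+00 -2.58973881e+00  5.89806338e-04] [ 0.02668297  0.36244123 -0.24577679]
[[-0.36  -0.933 -0.   ]
 [-0.933  0.36  -0.001]
 [ 0.001  0.    -1.   ]] tip [ 517.61170773 -216.79248662  266.7574858 ]
wrist [320.19002592 261.47844131] [319.63469281 226.26303446]
top [427.40978745 199.15880732] [419.59875434 200.13477342]
side [365.07307165 220.43925276] [364.01525051 235.07988087]
```

View pics/m.png

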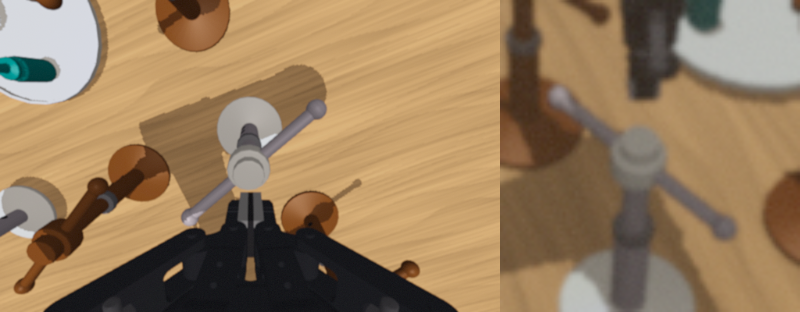

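```bash
python3 -c "
from h import *
im=cv2.imread('pics/wrist1.png');cv2.imwrite('pics/w.png',cv2.resize(im[170:300,260:380],None,fx=4.5,fy=4.5,interpolation=2))
for v in(208,214,220,226):print(v,atz('wrist',319,v,218))"
```

```text
208 [ 530.36910264 -220.41399573  218.        ]
214 [ 526.45263307 -218.90374213  218.        ]
220 [ 522.48805195 -217.37493595  218.        ]
226 [ 518.47446726 -215.8272332   218.        ]
```

View pics/w.png

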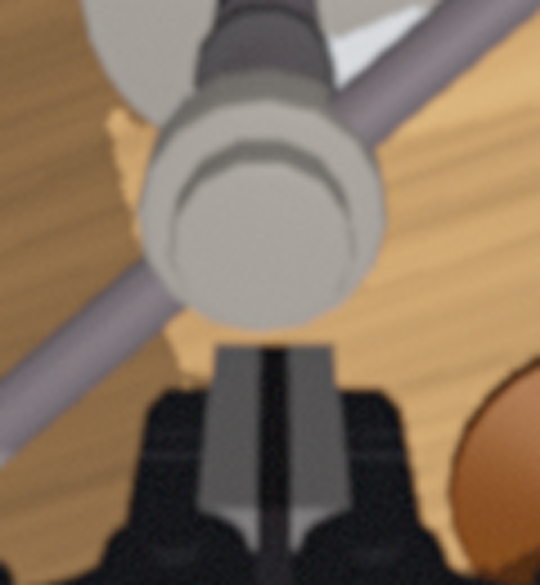

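The white button's face shows at about wrist pixel (319,224), which puts it at (520,-216). That agrees with the top and side views. I'll press about 19 mm below the face height and then lift.

Emit:
{"fn": "servo_tool", "kwargs": {
  "motion": [
    [0,-2,25,0],
    [0,-2,44,0],
    [0,-2,54,0],
    [0,-2,61,0],
    [0,-2,68,0],
    [0,-2,68,0],
    [0,-2,68,0]
  ]
}}

```text
t: 3.35
tool_pos: [519.6, -217.5, 215.6]
ee_rot: [1.778, -2.59, 0.001]
contact_force: [-0.6, 1.3, -0.2]
opening: 0.2
```

Emit:
{"fn": "servo_tool", "kwargs": {
  "motion": [
    [0,0,-20,0],
    [0,0,-60,0],
    [0,0,-70,0],
    [0,0,-70,0],
    [0,0,-70,0],
    [0,0,-70,0]
  ]
}}

```text
t: 3.95
tool_pos: [519.3, -217.2, 284.0]
ee_rot: [1.777, -2.589, -0.002]
contact_force: [0.1, 0.1, -0.5]
opening: -0.3
```

```bash
python3 -c "
from h import *
for z in (218,188,158):print(z,[proj(n,np.array([519,-216.5,z])).round(1) for n in('side','wrist')])
s=bot.get_state();print(s['t'],s['tool_pos'],s['contact_force'])
ims=[snap(n,n+'2.png') for n in('wrist','side')]
cv2.imwrite('pics/m2.png',np.hstack([cv2.resize(cv2.resize(ims[1],None,fx=4,fy=4,interpolation=2)[800:1200,1280:1680],(400,400)),cv2.resize(ims[0],None,fx=2,fy=2,interpolation=2)[200:600,440:840]])[:,:,::-1])
"
```

```text
218 [array([364.4, 234.9]), array([319.4, 227.1])]
188 [array([363.7, 243.5]), array([319.6, 212.4])]
158 [array([363.1, 251.7]), array([319.7, 200.9])]
3.95 [ 519.30362859 -217.22874275  283.96451557] [ 0.13888598  0.13149309 -0.46579489]
```

View pics/m2.png

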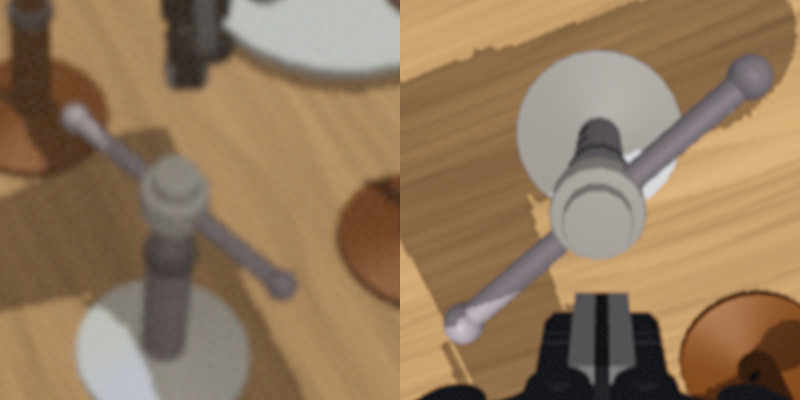

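Both views put the face at about z = 188 mm: side (363.8,244.5) against a predicted (363.7,243.5), and wrist (319,211) against (319.6,212.4). That is one hole lower, with the arm clear of it.

```bash
python3 -c "
from plant import bot
print(bot.hand_in())"
```

```text
the job is handed in; nothing more can be done
None
```

I pressed the white bangle stand's button about 19 mm below its first height with the shut fingertips, then lifted clear. I handed the job in at about 4 s of robot time.

- **Post height:** the last side and wrist pictures both put the button face at about 188 mm. That is 30 mm, one hole, lower than before, within about 1.5 px of prediction.
- **Contact:** the tool was about 79 mm above the face at the end, with contact force near zero.
- **Dish stand:** the arm crossed well to the side of it and above its height. I took no final picture of that stand.
- **Disagreement:** the top and side cameras differed by about 4 mm on the button's position, and the wrist view settled it.

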